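# Stack the sundae cups on the toppings carousel and present it

## Task

Nest the two loose steel sundae cups into the matching cup that is fixed on the toppings carousel, so that all three form one straight, fully seated stack. Then take the carousel by its upright steel handle and turn it until the stack of cups faces front, straight in line with the pointer on the base, and finish while still gripping the handle, holding the carousel still there. Leave the other things on the counter where they are.

Things in the scene. Friction and masses are not known exactly. Their poses are not given: they have to be found in the camera images.
- cup_a: Loose steel sundae cup, upright, empty, about 100 g; shape of the carousel's cup: 64 mm high, foot 36 mm across; the top 12 mm is a straight band 64 mm across, below it the wall tapers. Wall 3 mm, inside 40 mm deep: nested, a cup sits on the floor of the one below, 24 mm higher, 2 mm play; fingers on its top 20 mm clear the rim below. Origin: centre of underside, z up.
- cup_b: The second loose steel sundae cup, identical to cup_a. Either may go in first.
- seat_cup: Third sundae cup, same shape as cup_a, fixed upright on the carousel's turntable, centre 85 mm from the turning axis; it turns with the turntable. Origin: centre of its underside, 32 mm above the counter (rim 96 mm), z up. Nested, the first cup's origin is 24 mm and the second's 48 mm above this one.
- carousel_base: Dark steel base, 224 mm across, fixed; place and yaw vary. Origin on the turning axis at counter height, z up; its brass pointer tongue sticks out along its -x, roughly to the robot: the front. On it a wooden turntable, 260 mm across, top 32 mm up, with the fixed cup, the handle across from it, and midway on both sides a closed amber glass jar (54 mm across, top 86 mm up, 90 mm from the axis).
- pointer (a point): Tip of the base's pointer, 199 mm from the turning axis, 12 mm above the counter. Front is the direction from the axis to this tip.
- turntable (a joint): Angle of the turntable, rad, counter-clockwise from above positive; 0 or 6.28 when the fixed cup is in line with the pointer. Turns both ways past full turns; light friction (0.06 N m, under 1 N at the handle), no spring, stays where it is left. Starts 0.8 to 3.1 rad from the front, to either side (reads 0.8 to 5.5).
- handle: Upright round steel handle fixed on the turntable, diametrically across from the fixed cup, 105 mm from the turning axis: a rod 16 mm across, top 117 mm above the counter, with a collar 28 mm across and 6 mm high at its foot. Origin: centre of its foot, 32 mm above the counter, z up. Being round, it may turn in the grip as it goes round.
- dish: Bystander, leave alone: shallow white ceramic bowl, 100 mm across, 35 mm high. Origin under its middle.
- syrup: Bystander, leave alone: amber glass syrup bottle, 60 mm across, 170 mm high. Origin under its middle.
- spoon: Bystander, leave alone: long spoon lying on the counter, 200 mm long. Origin under its middle.
- gift_box: Bystander, leave alone: orange gift box, 110 x 110 x 57 mm. Origin under its middle.
- tumbler: Bystander, leave alone: steel tumbler, larger and taller than the sundae cups: 82 mm across, 100 mm high; not one of the cups to stack. Origin under its middle.
- tin: Bystander, leave alone: short white jar with a steel lid, 72 mm across, 75 mm high. Origin under its middle.
- macaron_tray: Bystander, leave alone: clear tray of macarons, 110 x 200 mm, 25 mm high. Origin under its middle.
Not all that is in view belongs to the job. What is shaped like the cup_b but purple is not meant.

How it is judged (in metres and radians):
On the way, in this order (a step that is already met when the one before it is completed fails the run):
1. both loose cups are nested in the carousel's cup and let go, before the carousel has been brought to the front (((horizontal distance between cup_a and seat_cup below 0.005 m and z of cup_a in the frame of seat_cup between 0.019 and 0.029 m and angle between each of cup_a, cup_b's own z axis and vertical below 0.12 rad and horizontal distance between cup_b and seat_cup below 0.007 m and z of cup_b in the frame of seat_cup between 0.043 and 0.053 m) or (horizontal distance between cup_b and seat_cup below 0.005 m and z of cup_b in the frame of seat_cup between 0.019 and 0.029 m and angle between each of cup_b, cup_a's own z axis and vertical below 0.12 rad and horizontal distance between cup_a and seat_cup below 0.007 m and z of cup_a in the frame of seat_cup between 0.043 and 0.053 m)) and contact force between the fingers and cup_a below 0.05 N and contact force between the fingers and cup_b below 0.05 N and not (y of seat_cup in the frame of carousel_base between -0.013 and 0.013 m and x of seat_cup in the frame of carousel_base below -0.05 m)), for 0.2 s.
2. the stack of cups faces front, with the handle gripped (((horizontal distance between cup_a and seat_cup below 0.005 m and z of cup_a in the frame of seat_cup between 0.019 and 0.029 m and angle between each of cup_a, cup_b's own z axis and vertical below 0.12 rad and horizontal distance between cup_b and seat_cup below 0.007 m and z of cup_b in the frame of seat_cup between 0.043 and 0.053 m) or (horizontal distance between cup_b and seat_cup below 0.005 m and z of cup_b in the frame of seat_cup between 0.019 and 0.029 m and angle between each of cup_b, cup_a's own z axis and vertical below 0.12 rad and horizontal distance between cup_a and seat_cup below 0.007 m and z of cup_a in the frame of seat_cup between 0.043 and 0.053 m)) and y of seat_cup in the frame of carousel_base between -0.013 and 0.013 m and x of seat_cup in the frame of carousel_base below -0.05 m and contact force between the fingers and handle above 3 N), for 0.2 s.
At the end, for the whole second after the job is handed in: Both loose cups seated in the carousel's cup (24 and 48 mm up, within 5 mm; within 5 and 7 mm of centre; tilt under 7 degrees), untouched; the fixed cup within 13 mm of the pointer's line, on its side; turntable slower than 0.06 rad/s; fingers on the handle with over 3 N (all of step 2 and contact force between the fingers and cup_a below 0.05 N and contact force between the fingers and cup_b below 0.05 N and velocity of joint turntable between -0.06 and 0.06 rad/s); the arm keeps its last pose, push and grip.
It fails at once if a bystander is disturbed (moved more than 40 mm) (distance of any of dish, syrup, spoon, gift_box, tumbler, tin, macaron_tray from where it was at the start of the episode above 0.04 m).
It also fails if it takes over 72 s, if anything falls off the work surface, if the arm or the gripper's body presses on something with over 40 N, if the wrist force passes 120 N, or if a joint passes its speed limit or range.

## Robot

A 7-joint arm with a two-finger parallel gripper is mounted at the origin on the work surface. World frame = base frame: x ahead of the robot, y to its left, z up, the work surface at z = 0. Lengths are in mm, angles in rad, forces in N, time in s.
With the tool pointing down it reaches from about 400 to 900 mm from the base axis. Payload 5.5 kg.
Tool frame: the origin (TCP) lies at the centre of the arm's flange, where the gripper is bolted on; the fingertips stand 178 mm ahead of it and the grasp point (between the pads) lies 159 mm ahead of it; z points along the fingers, y is the line along which they close (so a half turn about z gives the same grasp; the last joint's range is limited). The gripper opens to 92 mm and grips with 3 to 60 N. Pads are 19 mm wide; open, the fingers measure 130 mm over their backs; the gripper's body (75 mm by 190 mm) begins 47 mm behind the grasp point.
Start: joints at [-0.964, 0.501, -0.427, 1.55, 0.221, 1.138, -0.21], TCP at [219.061, 611.971, 404.729] pointing down, gripper open.
Joint ranges: [-2.88, 2.88], [-0.31, 2.03], [-1.54, 1.56], [0.2, 2.42], [-1.41, 4.55], [0.19, 2.02], [-2.57, 2.57]. Speed limits (rad/s): [2.57, 2.57, 3.14, 3.14, 3.14, 3.14, 3.14].

## Interface

Orientations are given as a unit quaternion [x, y, z, w].
In Python, from workcell import env gives the robot as it stands. Calls block until the motion is done:
- env.goto(position, orientation): joint-space move of the TCP to a pose.
- env.line_to(position, frame=None, max_speed=150): straight line of the TCP; frame=None keeps the orientation; max_speed is the mean speed in mm/s.
- env.movej(angles): joint-space move.
- env.set_gripper(opening, effort=None): opening from 0.0 (shut) to 1.0 (fully open); effort is the grip in N (None keeps the last); returns when the fingers have stopped.
- env.dwell(seconds).
- env.solve_ik(position, orientation): joint angles nearest the present ones, or None.
- env.state(): the state.
- env.camera(name): name is "scene" or "top" or "wrist"; returns (picture, depth): 384x512x3 uint8, red, green, blue; 384x512 float32, mm along the optical axis (not along the pixel's ray), 0 where there is no reading.
- env.calibration(name): a dict with "mtx" (3x3 intrinsics, pixels), "world_from_camera" (4x4, takes a point from camera to world coordinates); the wrist camera has in their place "tool_from_camera" (4x4, takes a point from camera to tool coordinates, whose origin is the TCP and whose axes are the flange's). Camera axes: x right, y down, z forward; pixel columns grow to the right and rows downward; lengths in mm; the calibration is good to about 2 mm. A picture is of the moment at which its call begins: read the wrist's pose just before it. calibration takes no time and is no camera call.
A pose or a line that the arm cannot do raises env.MotionError and nothing moves.
- env.sign_off(): hands the job in; it is judged then, once.
The state is a dict: "clock": time; "qpos": joint angles; "dq": joint speeds; "tau": joint torques, N m; "tool_pos": TCP position; "orientation": TCP orientation; "contact_force": force on the tool from outside, world axes, zero at the start; "wrist_torque": the same for the moment, N m; "finger_gap": opening from 0.0 (shut) to 1.0 (fully open); "gripper_force": force on a finger pad.
Only numpy, scipy, OpenCV 4.12 (cv2) and the standard library are available. Lean on these libraries where they do the work, as an engineer would, in place of code of your own. Each camera call takes 0.05 s, during which the arm holds its last target. There are 200 camera calls.

## Working session

There is one attempt and no reset: what is moved stays moved. The work goes in short steps, each a Python script; the robot and the scene stay as the last script left them, time stands still between calls to the robot, and variables do not carry over. Pictures are saved under pics/ and viewed, at most 10 in all, crops included, and the job is handed in when it is done.

```bash
ls; mkdir -p pics; python3 - <<'E'
from workcell import env
import numpy as np,cv2
np.set_printoptions(precision=4,suppress=True)
s=env.state();print(s)
for n in("top","scene"):
    p,d=env.camera(n);c=env.calibration(n);print(n,c)
    cv2.imwrite(f"pics/{n}.png",p[:,:,::-1]);np.savez(f"{n}.npz",p=p,d=d,K=c["mtx"],T=c["world_from_camera"])
a=cv2.imread("pics/top.png");cv2.imwrite("pics/top2.png",cv2.resize(a,(800,600),interpolation=cv2.INTER_CUBIC))
E
```

```text
pics
{'clock': 0.0, 'qpos': array([-0.9638,  0.5018, -0.4268,  1.5515,  0.2208,  1.1383, -0.2103]), 'dq': array([ 0.0007,  0.0002, -0.0003, -0.0005,  0.0007,  0.0002,  0.0001]), 'tau': array([  0.0005, -56.6599,  -5.8162, -27.9115,  -0.0687,   0.0311,
         0.0002]), 'tool_pos': array([218.9868, 611.6141, 403.7038]), 'orientation': array([ 0.171 ,  0.9853, -0.0009, -0.0002]), 'contact_force': array([ 0.6509,  0.2703, -0.8428]), 'wrist_torque': array([ 0.0112, -0.0314, -0.0167]), 'gripper_force': 0.0, 'finger_gap': 1.0000796081963943}
top {'mtx': array([[380.5886,   0.    , 248.5274],
       [  0.    , 380.5886, 185.3997],
       [  0.    ,   0.    ,   1.    ]]), 'world_from_camera': array([[  -0.0275,   -0.9966,    0.0775,  485.5651],
       [  -0.9995,    0.0284,    0.0111,  -35.3325],
       [  -0.0133,   -0.0771,   -0.9969, 1240.6783],
       [   0.    ,    0.    ,    0.    ,    1.    ]])}
scene {'mtx': array([[478.8986,   0.    , 252.1651],
       [  0.    , 478.8986, 187.5232],
       [  0.    ,   0.    ,   1.    ]]), 'world_from_camera': array([[  -0.8151,    0.415 ,   -0.4041, 1233.4993],
       [   0.5792,    0.5954,   -0.5568,  899.3638],
       [   0.0095,   -0.688 ,   -0.7257, 1257.4635],
       [   0.    ,    0.    ,    0.    ,    1.    ]])}
```

View pics/top2.png

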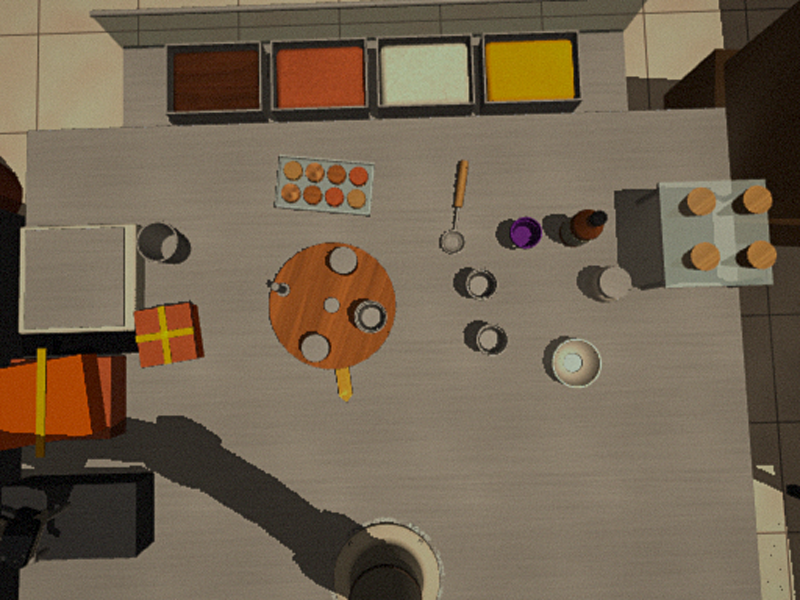

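View pics/scene.png

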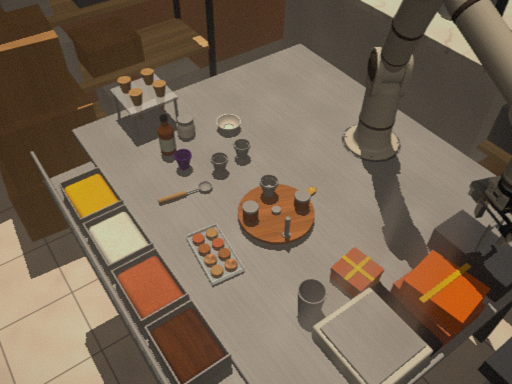

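The top view (800x600 scale) shows the turntable centre at (332,305), the seat cup at (370,316), the handle at (278,288) and the pointer tip at (346,398). The loose cups are at (480,284) and (491,338). The purple decoy is at (525,233).

```bash
cat > h.py <<'E'
from workcell import env
import numpy as np,cv2
from scipy.optimize import least_squares
np.set_printoptions(precision=2,suppress=True)
Q=np.array([0,1.,0,0])
def cloud(d,K,T):
    v,u=np.mgrid[:d.shape[0],:d.shape[1]]
    P=np.stack([(u-K[0,2])/K[0,0]*d,(v-K[1,2])/K[1,1]*d,d,np.ones_like(d)],-1)@T.T
    P[d<=0]=np.nan
    return P[...,:3]
def ray(uv,z,K,T):
    r=T[:3,:3]@np.linalg.solve(K,[uv[0],uv[1],1.]);o=T[:3,3]
    return (o+r*(z-o[2])/r[2])[:2]
def fitc(P,R):
    "circle of known radius, robust"
    f=lambda c:np.hypot(P[:,0]-c[0],P[:,1]-c[1])-R
    return least_squares(f,P[:,:2].mean(0),loss="soft_l1",f_scale=1.).x
def wrist():
    from scipy.spatial.transform import Rotation
    s=env.state();p,d=env.camera("wrist");c=env.calibration("wrist")
    M=np.eye(4);M[:3,:3]=Rotation.from_quat(s["orientation"]).as_matrix();M[:3,3]=s["tool_pos"]
    return p,d,np.array(c["mtx"]),M@np.array(c["tool_from_camera"])
E
python3 - <<'E'
from h import *
z=np.load("top.npz");d,K,T,p=z["d"].astype(float),z["K"],z["T"],z["p"]
P=cloud(d,K,T)
print("table z",np.nanmedian(P[250:290,300:400,2]))
S=1.5625
for n,(u,v),h in[("c1",(480,284),64),("c2",(491,338),64),("seat",(370,316),96),("axis",(332,305),32),("hand",(278,288),117),("jar1",(343,261),86),("jar2",(315,347),86)]:
    g=ray((u/S,v/S),h,K,T);D=np.hypot(P[...,0]-g[0],P[...,1]-g[1])
    m=(D<45)&(P[...,2]>h-10)&(P[...,2]<h+12);q=P[m]
    print(n,g,m.sum(),q.mean(0) if len(q) else"",q.min(0)[:2] if len(q) else "",q.max(0) if len(q) else "")
hsv=cv2.cvtColor(p,cv2.COLOR_RGB2HSV)
m=cv2.inRange(hsv,(20,120,100),(32,255,255));m[:230]=0;m[:,:200]=0;m[:,240:]=0
v,u=np.nonzero(m);b=v.argmax();print("ptr",len(v),[ray((u[v==w].mean(),w),12,K,T) for w in (v.min(),v.max())])
# turntable disk
m=(P[...,2]>24)&(P[...,2]<40);g=ray((332/S,305/S),32,K,T);m&=np.hypot(P[...,0]-g[0],P[...,1]-g[1])<160
c,r=cv2.minEnclosingCircle(P[m][:,:2].astype(np.float32));print("disk",c,r)
c=env.calibration("wrist");print(c["tool_from_camera"],c["mtx"])
E
```

```text
table z -0.9242978202621543
c1 [ 583.13 -204.18] 81 [ 585.38 -208.38   61.68] [ 554.18 -238.5 ] [ 613.93 -175.65   69.16]
c2 [ 475.93 -221.58] 76 [ 472.84 -223.05   61.69] [ 443.06 -255.52] [ 504.82 -191.15   68.3 ]
seat [524.74  14.09] 71 [524.29  15.33  94.5 ] [495.17 -16.67] [555.59  43.98 101.14]
axis [551.49  93.72] 593 [551.24  93.13  32.59] [507.37  50.17] [594.25 137.14  43.92]
hand [582.08 186.72] 25 [586.09 193.29 115.47] [580.19 186.46] [592.58 201.95 119.9 ]
jar1 [634.11  64.67] 241 [636.73  65.05  85.37] [610.47  38.65] [662.36  91.25  91.19]
jar2 [468.07 122.55] 249 [467.2  123.38  85.24] [441.02  97.5 ] [492.68 149.08  93.02]
ptr 123 [array([423.9 ,  67.85]), array([357.36,  72.52])]
disk (552.3927001953125, 95.03050231933594) 129.82928466796875
[[ 0.   -0.95 -0.31 83.87]
 [ 1.    0.   -0.    1.54]
 [ 0.   -0.31  0.95 20.36]
 [ 0.    0.    0.    1.  ]] [[292.22   0.   258.31]
 [  0.   292.22 192.17]
 [  0.     0.     1.  ]]
```

```bash
cat >> h.py <<'E'
def rim(g,h,save=None):
    p,d,K,T=wrist();P=cloud(d.astype(float),K,T)
    D=np.hypot(P[...,0]-g[0],P[...,1]-g[1])
    m=(D<45)&(abs(P[...,2]-h)<8);q=P[m]
    if save: cv2.imwrite(save,p[:,:,::-1])
    c=fitc(q,30.5)
    for _ in range(3):
        r=np.hypot(*(q[:,:2]-c).T);k=abs(r-30.5)<4
        c=fitc(q[k],30.5)
    print("rim",c,len(q),k.sum(),"z",np.median(q[:,2])); return c
E
python3 - <<'E'
from h import *
env.goto([525,14,400],Q);print(env.state()["clock"])
rim((525,14),96,"pics/w_seat.png")
env.goto([584,-207,380],Q);print(env.state()["clock"])
rim((584,-207),64,"pics/w_c1.png")
env.goto([474,-223,380],Q);rim((474,-223),64)
print(env.state()["clock"])
a=np.vstack([cv2.imread("pics/w_seat.png"),cv2.imread("pics/w_c1.png")]);cv2.imwrite("pics/w.png",cv2.resize(a,(400,600)))
E
```

```text
2.4917
rim [522.9   15.93] 732 732 z 95.21895091834668
3.4583
rim [ 582.51 -205.26] 675 675 z 63.22378495605261
rim [ 471.71 -221.5 ] 674 674 z 63.282126442068545
4.075
```

View pics/w.png

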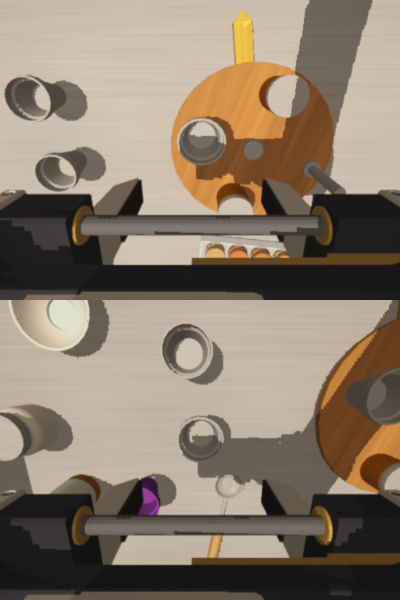

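The picture shows the seat cup at (200,140) in the upper half and loose cup 1 at (200,438) in the lower half. Both are clean, and the wrist and top measurements agree to about 2 mm. Picking cup 1.

```bash
cat >> h.py <<'E'
def st(*t):
    s=env.state();print(*t,"t",round(s["clock"],2),"p",s["tool_pos"],"F",s["contact_force"],"gap",round(s["finger_gap"]*92,1),"gf",s["gripper_force"])
    return s
def picknplace(c,seat,ztop):
    env.goto([*c,320],Q);env.line_to([*c,224.5]);st("down")
    env.set_gripper(0.0,25);st("grip")
    env.line_to([*c,400]);st("lift")
    env.goto([*seat,400],Q);st("over")
    env.line_to([*seat,ztop+22]);st("in")
    z=ztop+22
    while z>ztop-4:
        z-=2;env.line_to([*seat,z],max_speed=40);f=env.state()["contact_force"]
        if abs(f[2]+.8)>6 : break
    st("seat")
E
python3 - <<'E'
from h import *
picknplace((582.5,-206),(522.9,15),280.5)
E
```

```text
down t 5.42 p [ 582.89 -206.48  225.68] F [0.25 0.3  0.68] gap 91.9 gf 0.0
grip t 6.03 p [ 582.74 -206.22  224.93] F [ 0.09 -0.81  2.68] gap 62.3 gf 25.000183233059943
lift t 7.34 p [ 582.09 -205.86  398.8 ] F [-0.57 -0.68 -0.86] gap 62.2 gf 24.999863393604755
over t 8.26 p [523.4   13.44 399.95] F [-0.13 -1.09 -0.45] gap 62.1 gf 24.9996765749529
in t 9.06 p [523.51  14.48 303.02] F [-0.28 -0.57 -0.63] gap 61.9 gf 24.999833358451724
seat t 12.06 p [524.43  14.65 280.6 ] F [-1.18 -1.7  13.04] gap 62.1 gf 25.00152302440256
```

```bash
python3 - <<'E'
from h import *
env.set_gripper(1.0);st("rel")
env.line_to([523,15,420]);st("up")
rim((523,15),120,"pics/w2.png");rim((523,15),96)
picknplace((471.7,-222.3),(522.9,15),304.5)
E
```

```text
rel t 12.75 p [522.86  15.03 278.36] F [-0.07  0.68  0.41] gap 92.2 gf 0.0
up t 13.84 p [522.58  14.96 419.06] F [-0.95 -0.02 -0.27] gap 92.1 gf 0.0
rim [524.6   15.57] 754 754 z 119.36014131935369
rim [517.25  16.34] 704 406 z 95.58235920087947
down t 15.75 p [ 472.42 -222.06  225.2 ] F [-0.14  0.66  0.7 ] gap 92.4 gf 0.0
grip t 16.35 p [ 471.92 -222.52  224.88] F [ 0.63 -1.34  3.96] gap 61.8 gf 25.000357255339622
lift t 17.67 p [ 471.31 -222.08  399.  ] F [-0.06  0.86 -1.24] gap 62.1 gf 24.99986688606441
over t 18.62 p [522.84  13.33 399.6 ] F [-0.17 -0.45 -0.44] gap 61.7 gf 24.99965250492096
in t 19.27 p [523.26  14.03 326.91] F [ 0.9  -0.45 -0.04] gap 61.8 gf 24.999910974875093
seat t 22.27 p [524.35  14.78 304.64] F [-0.45 -0.41 13.57] gap 61.4 gf 25.00153888016939
```

View pics/w2.png

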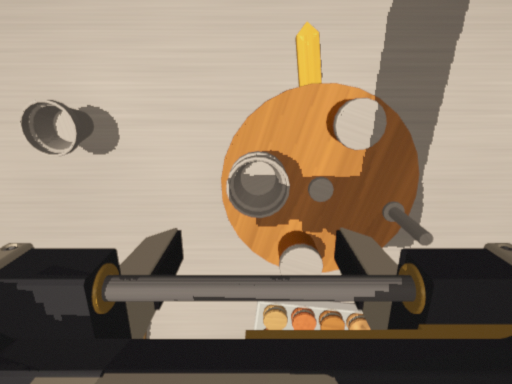

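The view shows cup 1 seated cleanly at (258,185), the pointer tip at (308,28) and the handle top at about (425,238). Next I release cup 2, check it, and measure the handle and pointer.

```bash
python3 - <<'E'
from h import *
env.set_gripper(1.0);st("rel")
env.line_to([523,15,440]);st("up")
rim((524,15),144)
env.line_to([510,60,440]);env.dwell(.2)
p,d,K,T=wrist();P=cloud(d.astype(float),K,T);cv2.imwrite("pics/w3.png",p[:,:,::-1])
m=(abs(P[...,2]-32)<6)&(np.hypot(P[...,0]-551,P[...,1]-95)<150)
c,r=cv2.minEnclosingCircle(P[m][:,:2].astype(np.float32));print("disk",c,r)
m=(np.hypot(P[...,0]-583,P[...,1]-195)<25)&(abs(P[...,2]-116)<6);q=P[m]
print("handle",len(q),q.mean(0),q.min(0),q.max(0))
m=(np.hypot(P[...,0]-551,P[...,1]-95)<20)&(P[...,2]>38);q=P[m];print("hub",len(q),q.mean(0),q.min(0),q.max(0))
m=cv2.inRange(cv2.cvtColor(p,cv2.COLOR_RGB2HSV),(20,120,100),(32,255,255));
n,l,s,_=cv2.connectedComponentsWithStats(m);k=1+s[1:,4].argmax();v,u=np.nonzero(l==k);print(s[k])
X=np.array([ray((a,b),12,K,T) for a,b in zip(u,v)]);print("ptr tip",X[X[:,0]<X[:,0].min()+3].mean(0));print(cv2.fitLine(X.astype(np.float32),cv2.DIST_L2,0,.01,.01).ravel())
st()
E
```

```text
rel t 22.97 p [522.85  15.02 302.36] F [ 0.06 -0.39 -0.2 ] gap 92.3 gf 0.0
up t 24.03 p [522.61  14.98 439.05] F [-0.84  0.35  0.82] gap 92.1 gf 0.0
rim [524.66  15.73] 786 786 z 143.2537027246728
disk (551.5044555664062, 96.35496520996094) 129.7578125
handle 143 [579.44 196.4  115.72] [573.26 188.84 110.28] [588.69 203.92 118.17]
hub 421 [550.32  95.91  43.5 ] [535.64  80.9   38.32] [566.55 110.96  45.58]
[ 260   36   25   60 1113]
ptr tip [355.67  73.39]
[  0.99   0.12 390.44  77.12]
t 24.79 p [510.26  58.85 439.91] F [ 0.17 -0.59 -0.16] gap 91.7 gf 0.0
```

View pics/w3.png

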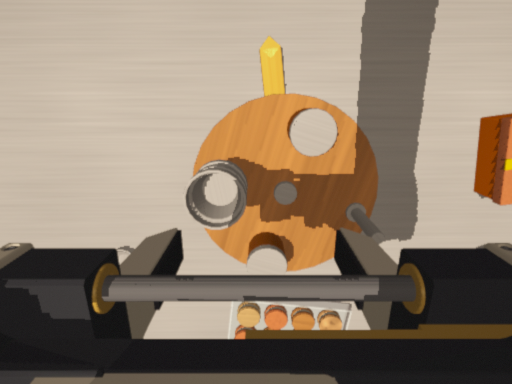

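The stack is fully seated (rim at 143 mm, coaxial), at (220,190) in the picture. The axis is about (551,96), the pointer direction 186.7° and the seat 250.8°. So I turn about −64°, holding the handle with a fixed tool orientation.

```bash
python3 - <<'E'
from h import *
A=np.array([550.8,96.])
pos=lambda a:[*(A+105*np.array([np.cos(a),np.sin(a)])),248]
a0,a1=np.radians([70.8,6.7])
env.goto(pos(a0)[:2]+[400],Q);st("over")
env.line_to(pos(a0));st("down")
env.set_gripper(0.0,40);st("grip")
for i,a in enumerate(np.linspace(a0,a1,17)[1:]):
    env.line_to(pos(a),max_speed=50);s=env.state();f=s["contact_force"]
    if i%4==3: st(i)
    if np.hypot(f[0],f[1])>25: st("STOP",i);break
env.dwell(.3)
p,d=env.camera("top");c=env.calibration("top");cv2.imwrite("pics/t4.png",cv2.resize(p[150:280,130:330,::-1],None,fx=4,fy=4))
K,T=np.array(c["mtx"]),np.array(c["world_from_camera"]);P=cloud(d.astype(float),K,T)
m=(abs(P[...,2]-142)<8)&(np.hypot(P[...,0]-467,P[...,1]-86)<45);q=P[m];cc=fitc(q,30.5)
v=cc-(552.3,94.3);print("stack",cc,len(q),np.hypot(*v),np.degrees(np.arctan2(-v[1],-v[0])));st("end")
E
```

```text
over t 25.48 p [585.49 195.1  399.31] F [-0.55  0.56  0.44] gap 91.9 gf 0.0
down t 26.64 p [585.9  195.24 249.13] F [ 1.03 -0.54  0.65] gap 92.2 gf 0.0
grip t 27.81 p [585.33 195.37 247.97] F [ 0.03  0.19 -0.22] gap 15.4 gf 40.000017285346985
3 t 29.01 p [611.66 183.8  247.96] F [ 1.64  7.95 -4.13] gap 15.3 gf 39.98503267765045
7 t 30.21 p [634.53 165.56 248.06] F [  9.4   12.78 -11.72] gap 15.5 gf 39.99261438846588
11 t 31.41 p [652.57 140.41 248.28] F [ 23.6   13.49 -22.13] gap 14.2 gf 40.63887298107147
STOP 11 t 31.41 p [652.57 140.41 248.28] F [ 23.6   13.49 -22.13] gap 14.2 gf 40.63887298107147
stack [475.81  57.35] 25 84.94301659344582 25.782295756403027
end t 31.76 p [652.54 140.48 248.29] F [ 24.37  13.42 -22.75] gap 14.4 gf 40.63809871673584
```

View pics/t4.png

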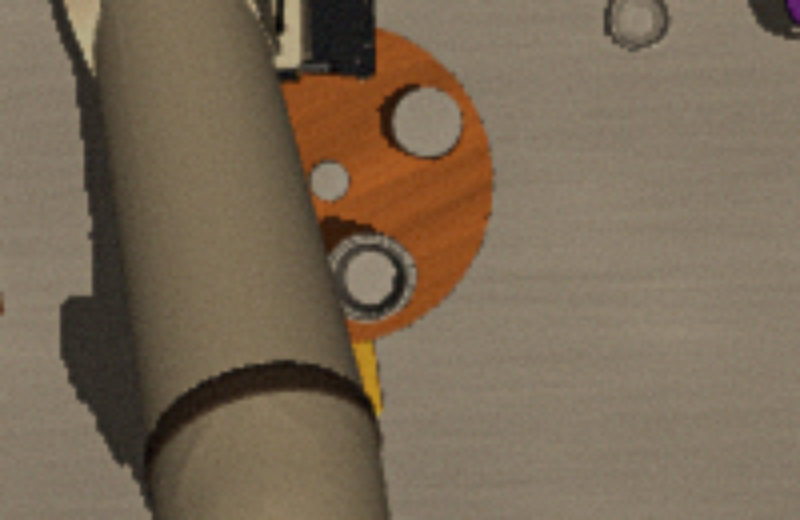

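The turntable followed to 25.8° (target 6.7°) with the stack still fine at (372,277), but stress built up in the grip. I'll regrip on the handle centre with less force and finish the turn.

```bash
python3 - <<'E'
from h import *
A=np.array([551.5,95.5])
pos=lambda a:[*(A+105*np.array([np.cos(a),np.sin(a)])),248]
a0,a1=np.radians([25.8,6.7])
env.set_gripper(0.5);env.dwell(.2);st("open")
env.line_to(pos(a0),max_speed=40);st("at")
env.set_gripper(0.0,15);st("grip")
for i,a in enumerate(np.linspace(a0,a1,6)[1:]):
    env.line_to(pos(a),max_speed=40);f=st(i)["contact_force"]
    if np.hypot(f[0],f[1])>25: break
env.dwell(.3)
p,d=env.camera("top");c=env.calibration("top");cv2.imwrite("pics/t5.png",cv2.resize(p[150:280,130:330,::-1],None,fx=4,fy=4))
K,T=np.array(c["mtx"]),np.array(c["world_from_camera"]);P=cloud(d.astype(float),K,T)
m=(abs(P[...,2]-142)<8)&(np.hypot(P[...,0]-467,P[...,1]-80)<45);q=P[m]
if len(q):
    cc=fitc(q,30.5);v=cc-(552.3,94.3);print("stack",cc,len(q),np.hypot(*v),np.degrees(np.arctan2(-v[1],-v[0])))
p,d=env.camera("scene");c=env.calibration("scene")
P=cloud(d.astype(float),np.array(c["mtx"]),np.array(c["world_from_camera"]))
m=(abs(P[...,2]-143)<4)&(np.hypot(P[...,0]-467,P[...,1]-80)<60);q=P[m]
if len(q): cc=fitc(q,30.5);print("scene stack",cc,len(q),q.max(0))
cv2.imwrite("pics/s5.png",cv2.resize(p[130:270,180:380,::-1],None,fx=4,fy=4));st("end")
E
```

```text
open t 32.67 p [647.62 136.56 248.02] F [ 0.32 -0.08 -0.98] gap 46.0 gf 0.0
at t 32.95 p [645.83 141.97 248.  ] F [ 0.03 -0.11  0.12] gap 46.3 gf 0.0
grip t 33.54 p [645.98 140.95 247.94] F [-0.65 -0.95 -0.1 ] gap 15.7 gf 15.00015377998352
0 t 33.87 p [649.17 134.4  247.96] F [-0.6   1.39 -1.4 ] gap 15.9 gf 14.999890476465225
1 t 34.19 p [651.93 127.59 247.95] F [ 3.7   1.43 -4.24] gap 15.7 gf 15.000192672014236
2 t 34.52 p [653.86 121.1  248.  ] F [ 5.13  1.36 -6.41] gap 15.6 gf 15.000135451555252
3 t 34.84 p [655.24 114.21 248.01] F [ 5.38  1.75 -5.72] gap 15.4 gf 15.000719279050827
4 t 35.17 p [656.04 107.34 248.03] F [ 4.17  1.33 -4.71] gap 15.5 gf 15.001042932271957
scene stack [465.79  86.95] 75 [498.57 119.12 146.99]
end t 35.57 p [655.97 107.69 248.03] F [ 5.13  0.18 -5.13] gap 15.5 gf 15.000695139169693
```

View pics/s5.png

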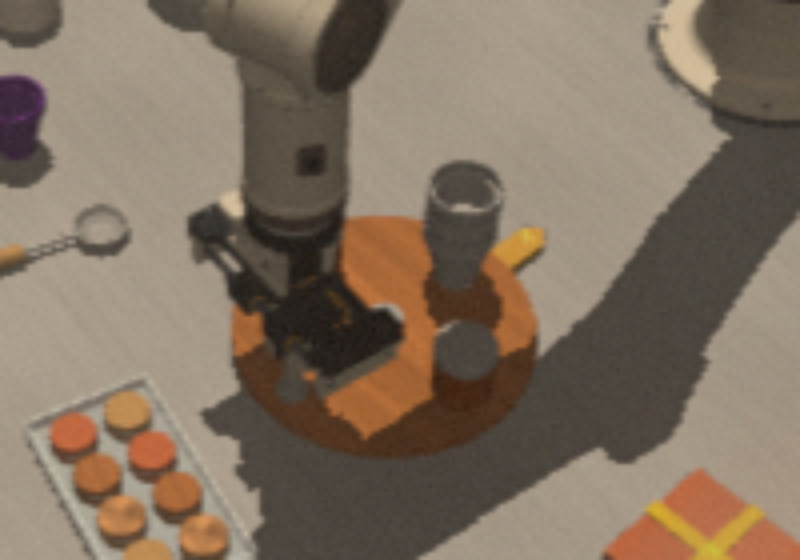

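View pics/t5.png

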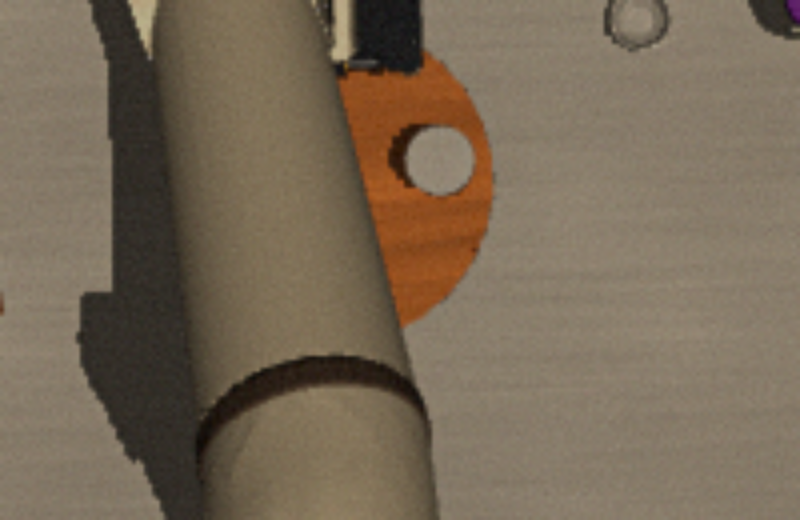

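The scene view shows the three cups as one straight stack at (465,230), in front of the pointer, with the gripper on the handle. I'll do one numeric check using the jar at (440,160) in the top view, then hand in.

```bash
python3 - <<'E'
from h import *
p,d=env.camera("top");c=env.calibration("top");P=cloud(d.astype(float),np.array(c["mtx"]),np.array(c["world_from_camera"]))
m=(abs(P[...,2]-85)<6)&(np.hypot(P[...,0]-563,P[...,1]-4)<45);q=P[m]
j,r=cv2.minEnclosingCircle(q[:,:2].astype(np.float32));v=np.array(j)-(552.3,94.3)
e=np.degrees(np.arctan2(v[1],v[0]))+90-6.7;print(j,r,np.hypot(*v),"err deg",e)
s=st()
if abs(e)<4.5 and s["gripper_force"]>5: print(env.sign_off())
E
```

```text
(563.4949951171875, 5.542346000671387) 26.719717025756836 89.46088004898223 err deg 0.48875067900962943
t 35.62 p [655.96 107.7  248.01] F [ 5.2   0.32 -4.9 ] gap 15.5 gf 15.000654011964798
the job is handed in; nothing more can be done
None
```

I handed the job in at about 36 s: both cups are seated in the carousel's cup, the stack is within about 0.5° of the pointer, and the gripper is still holding the handle at 15 N; the judge's result was not shown.

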